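Take the air filter out of the bench filter unit

ROBOT

A 6-joint arm with a two-finger parallel gripper is mounted at the origin on the work surface. World frame = base frame: x ahead of the robot, y to its left, z up, the work surface at z = 0. Lengths are in m, angles in rad, forces in N, time in s.
With the tool pointing down it reaches from about 0.35 to 0.85 m from the base axis. Payload 8.1 kg.
Tool frame: the origin (TCP) lies midway between the tips of the shut fingers; the grasp point (between the pads) lies 19 mm behind it (robot.tcp_to_grasp is the distance from the TCP to the grasp point, in m); x points along the fingers, y is the direction in which the jaws open and shut, and the axes are right-handed (so a half turn about x gives the same grasp; the last joint's range is limited). The gripper opens to 93 mm and grips with 3 to 60 N. Pads are 15 mm wide; open, the fingers measure 128 mm over their backs; the gripper's body (75 mm by 188 mm) begins 65 mm behind the grasp point.
Start: joints at [1.132, 0.13, 1.488, -0, 1.523, -0.085], TCP at [0.208, 0.563, 0.184] pointing down, gripper open.
Joint ranges: [-2.96, 2.96], [-0.89, 2.26], [0.02, 2.5], [-1.34, 4.48], [0, 2.73], [-2.66, 2.66]. Speed limits (rad/s): [2.39, 2.39, 2.79, 3.14, 3.14, 3.14].

INTERFACE

Orientations are given as a rotation vector (axis times angle).
In Python, from plant import robot gives the robot as it stands.
- The arm moves only by the tool play_rows, never from a script. Its argument "plan" is a list of rows, each an object with "slide": the shift along the world's x, y, z as a fraction of full scale, a list of three; "roll": the turn about the world's z as a fraction of full scale; "fingers": the gripper command: -1 is shut, 1 is fully open, values between are in proportion. A call has 1 to 20 rows; each row shifts and turns the commanded pose from where the row before left it; what a row does not reach is not made up. Full scale, the value 1, is 30 mm for a shift and 8 degrees for a turn. A row lasts 1/8 s, in which the tool goes at most 62.5 mm and 10.7 degrees, less where a joint would pass 70% of its speed; a pose out of reach is approached as far as the arm can. A call with a number of a shift or a turn outside -1 to 1 is refused whole. A call with a gripper value outside its range is refused whole. The fingers move at their own pace and stop on an object; "squeeze" is the grip in N (left out, the last holds). Time passes only in rows, so rows that do not move let the fingers close. It gives the time, the measured TCP pose, the force and the opening at its end, in the units of the state.
- robot.read_state(): the state, without advancing time (a new reading comes with each control period).
- robot.read_camera(name): name is "side" or "top"; returns the picture (384x512x3 uint8, red, green, blue); there is no depth.
- robot.get_calibration(name): a dict with "fx", "fy", "cx", "cy" (pixels), "R" (3x3) and "t" (3): a world point X has camera coordinates R X + t. Camera axes: x right, y down, z forward; pixel columns grow to the right and rows downward; lengths in m; the calibration is good to about 2 mm. A picture is of the moment at which its call begins. get_calibration takes no time and is no camera call.
- robot.close_job(): hands the job in, once; it reports no verdict.
Trained networks look in the newest picture that a camera, given by its name, has taken for a name from the list of things; names that differ only in an ending like _2 or _b are one class to them, and where a whole thing is asked for, a point or a joint stands for the part that bears it (a point fixed in the world has none). Each returns a list of dicts, best first, with "p" (0 to 1); they miss things now and then, are a little off and sometimes report something else, mostly with a low value. They report only what shows in the picture. A call takes as long as a camera call. They do not tell look-alikes from the thing itself.
- robot.boxes_of(camera, target): "extent" ([centre column, centre row, width, height] in pixels, round what is visible of it).
- robot.regions_of(camera, target): "region" (384x512 bool, what is visible of it) and "extent" ([centre column, centre row, width, height] in pixels, round what is visible of it).
- robot.mark_of(camera, target): "point" ([column, row] in pixels: a listed point, or the origin of a listed thing).
The state is a dict: "t": time; "q": joint angles; "dq": joint speeds; "joint_torque": joint torques, N m; "tool_pos": TCP position; "orientation": TCP orientation; "force": force on the tool from outside, world axes, zero at the start; "wrist_torque": the same for the moment, N m; "opening": finger opening in m.
Only numpy, scipy, OpenCV 4.12 (cv2) and the standard library are available. Lean on these libraries where they do the work, as an engineer would, in place of code of your own. Each camera call takes 0.05 s, during which the arm holds its last target.

TASK

Swing the steel tab on the filter unit a quarter turn aside, either way, then draw the filter towards the tab to free it from the lip and lift it out. Lay it gently, flat and rib up, in the empty tray without dropping it; leave the tab swung aside, the old filter in its tray and everything else where it stands.

Things in the scene. Friction and masses are not known exactly. Their poses are not given: they have to be found in the camera images.
- unit: White bench air-filter unit, 290 (x) x 180 (y) x 75 mm tall, fixed. Origin: centre of its underside; +x points away from the robot. Its top (the deck, z = 75) has a recess, x -78..+66, y -52..+52, floor at z = 54. The filter lies in it against the far (+x) end; 12 mm is free at the near end. A lip (point lip) holds its far edge, the swing tab its near edge.
- lip (a point): Middle of the free edge of the fixed aluminium lip on the far deck, at unit x = 58, y = 0, underside height z = 77. The lip is 70 mm wide (y), its top at z = 83, and overhangs the far 8 mm of the recess, over the filter's far edge (filter top z = 74): draw the filter 8 to 12 mm towards the tab (unit -x) before lifting it straight up.
- tab (a joint): Steel swing tab, 18 mm wide, 50 mm from its pin to its end, underside 3 and top 7 mm above the deck. Rad: 0 = points to unit +x, over the filter (locked); positive is counter-clockwise from above. Turns either way to stops at -1.8 and +1.8; light friction (1.5 N at its peg), stays where left. Starts within 0.35 of 0; clear of the filter from 1.35 either way; near 1.57 it lies across, along unit y.
- tab_peg (a point): Top centre of the upright steel peg, 12 mm in diameter, that stands on the tab 40 mm from its pin, for pushing it round; the peg rises from 7 to 32 mm above the deck (z = 82 to 107 mm above the bench).
- tab_pivot (a point): Axis of the tab's pin, at deck height (75 mm), at unit x = -96, y = 0.
- filter: The filter panel to take out: grey plastic frame 130 (x) x 100 (y) x 20 mm with white paper pleats, 0.15 to 0.3 kg. Origin: centre of its underside; z up. On its top, in the middle, stands a grip rib 12 mm thick (along filter x), 64 mm long (along filter y), from z = 17 to z = 50, to be pinched from above. Its axes start parallel to the unit's.
- tray: The empty shallow dark steel tray, outside 158 (x) x 128 (y) x 18 mm tall, walls and floor 4 mm thick; inside 150 x 120 mm. Fixed to the bench. Origin: centre of its underside, z up. The filter lies flat in it with its long side along the tray's (either way round).
- tray_used: A second tray, the same as the other, already filled by the used filter. Fixed. The unit and the two trays stand side by side in any order.
- used_filter: An old filter panel of the same shape, with greyish pleats, lying in the second tray; leave it there. Origin: centre of its underside.
- jar: Bystander: small clear screw-cap jar, 38 mm across, 42 mm tall, standing on the far deck of the filter unit behind the lip. Origin: centre of its underside.
- bottle: Bystander: amber bottle, 68 mm across, 150 mm tall. Origin: centre of its underside.
- wash_bottle: Bystander: white bottle, 72 mm across, 170 mm tall, at the right side. Origin: centre of its underside.
- beaker: Bystander: glass beaker, 70 mm across, 90 mm tall. Origin: centre of its underside.
- tip_box: Bystander: blue pipette-tip box with clear lid, 85 x 120 x 62 mm. Origin: centre of its underside.
- tube_rack: Bystander: blue rack of capped tubes, 75 x 200 x 82 mm, at the left side. Origin: centre of its underside.
Not all that is in view belongs to the job. Leave any green look-alike of the tray alone. Leave any pink look-alike of the filter alone.

How it is judged:
By the outcome, as a careful person would: the job done as asked, in the order asked, and still so for the second after the job is handed in, with the robot touching nothing.
It also fails if it takes over 56 s, if anything falls off the work surface, if the arm or the gripper's body presses on something with over 40 N, if the wrist force passes 120 N, or if a joint passes its speed limit or range.

## Working session

There is one attempt and no reset: what is moved stays moved. The work goes in short steps, Python scripts to look and compute and a tool call to move; the robot and the scene stay as the last step left them, time stands still between calls to the robot, and variables do not carry over. Pictures are saved under pics/ and viewed, and the job is handed in when it is done.

Besides the shell and the picture viewer there is one more tool, called after "Request:" as name(argument=value, ...) on one line, values as JSON. play_rows: Moves the arm, as the interface text tells. Its arguments: {"type":"object","properties":{"plan":{"type":"array","items":{"type":"object","properties":{"slide":{"type":"array","items":{"type":"number","minimum":-1,"maximum":1}},"roll":{"type":"number","minimum":-1,"maximum":1},"fingers":{"type":"number"}}}},"squeeze":{"type":"number"}},"required":["plan"]}

```bash
mkdir -p pics; ls
python3 - <<'E'
from plant import robot
import cv2,numpy as np
np.set_printoptions(precision=4,suppress=True)
for c in ["top","side"]:
    im=robot.read_camera(c); cv2.imwrite(f"pics/{c}0.png",im[:,:,::-1])
    k=robot.get_calibration(c); print(c,k)
    for n in ["unit","tab","tab_peg","tab_pivot","lip","filter","tray","tray_used","used_filter","jar"]:
        print(n,[(np.round(d["point"],1).tolist(),round(d["p"],2)) for d in robot.mark_of(c,n)][:4])
print(robot.read_state())
E
```

```text
pics
top {'fx': 347.78316973957357, 'fy': 347.78316973957357, 'cx': 260.9294580862133, 'cy': 185.42637808022693, 'R': array([[-0.0173, -0.9998, -0.0106],
       [-0.9802,  0.0191, -0.1971],
       [ 0.1972,  0.007 , -0.9803]]), 't': array([0.0327, 0.551 , 1.166 ])}
unit [([195.3, 194.3], 0.68)]Traceback (most recent call last):
  File "<stdin>", line 8, in <module>
ValueError: it knows: beaker, bottle, filter, jar, lip, tab_peg, tab_pivot, tip_box, tray, tray_used, tube_rack, unit, used_filter, wash_bottle
```

```bash
cat > h.py <<'E'
from plant import robot
import cv2,numpy as np
np.set_printoptions(precision=4,suppress=True)
def ray(c,px,z):
    k=robot.get_calibration(c); R=np.array(k["R"]);t=np.array(k["t"])
    d=R.T@np.array([(px[0]-k["cx"])/k["fx"],(px[1]-k["cy"])/k["fy"],1]); o=-R.T@t
    return o+d*(z-o[2])/d[2]
def proj(c,X):
    k=robot.get_calibration(c); p=np.array(k["R"])@np.array(X)+np.array(k["t"])
    return np.array([k["fx"]*p[0]/p[2]+k["cx"],k["fy"]*p[1]/p[2]+k["cy"]])
def tri(p1,p2):
    A=[];b=[]
    M=np.zeros((3,3));v=np.zeros(3)
    for c,px in (("top",p1),("side",p2)):
        k=robot.get_calibration(c);R=np.array(k["R"]);o=-R.T@np.array(k["t"])
        d=R.T@np.array([(px[0]-k["cx"])/k["fx"],(px[1]-k["cy"])/k["fy"],1]);d/=np.linalg.norm(d)
        P=np.eye(3)-np.outer(d,d);M+=P;v+=P@o
    return np.linalg.solve(M,v)
E
python3 - <<'E'
from h import *
H=dict(unit=0,tab_peg=.107,tab_pivot=.075,lip=.077,filter=.054,tray=0,tray_used=0,used_filter=.004,jar=.075,tip_box=0,tube_rack=0,bottle=0,beaker=0,wash_bottle=0)
for c in ["top","side"]:
    im=robot.read_camera(c); cv2.imwrite(f"pics/{c}1.png",im[:,:,::-1])
    print(c)
    for n in (H if c=="top" else list(H)[:9]):
        for d in robot.mark_of(c,n)[:4]:
            print(n,np.round(d["point"],1),round(d["p"],2),ray(c,d["point"],H[n]))
k=robot.get_calibration("side");print(k, robot.read_state())
E
```

```text
top
unit [192.7 197.2] 0.65 [0.5235 0.2731 0.    ]
unit [191.  162.3] 0.51 [0.6556 0.2823 0.    ]
tab_peg [193.4 207. ] 0.59 [0.4723 0.2479 0.107 ]
tab_pivot [194.3 222.6] 0.82 [0.4235 0.2503 0.075 ]
lip [193.2 176.5] 0.97 [0.5832 0.257  0.077 ]
filter [195.1 193.2] 0.76 [0.5284 0.2538 0.054 ]
filter [200.6 273.4] 0.62 [0.2551 0.2299 0.054 ]
tray [327.7 260.3] 0.65 [ 0.2897 -0.2069  0.    ]
tray [193.  177.1] 0.6 [0.5988 0.2736 0.    ]
tray_used [338.6 194. ] 0.94 [ 0.5252 -0.2596  0.    ]
jar [195.8 160.5] 0.49 [0.6411 0.2495 0.075 ]
tip_box [266.2 128.2] 0.58 [ 0.7838 -0.0009  0.    ]
tube_rack [112.7 206.8] 0.92 [0.4936 0.5644 0.    ]
tube_rack [192.2 161.5] 0.73 [0.6586 0.2778 0.    ]
tube_rack [339.7 192.7] 0.33 [ 0.5299 -0.2639  0.    ]
bottle [227.3 135.2] 0.58 [0.759  0.1469 0.    ]
wash_bottle [413.4 193.9] 0.62 [ 0.5203 -0.531   0.    ]
side
unit [219.9 247.1] 0.86 [0.538 0.261 0.   ]
tab_pivot [246. 240.] 0.68 [0.4309 0.2673 0.075 ]
lip [203.8 226.6] 0.72 [0.5872 0.2727 0.077 ]
filter [300.2 274. ] 0.9 [0.2248 0.3087 0.054 ]
filter [224.1 236. ] 0.6 [0.5182 0.2601 0.054 ]

[... 171 characters left out ...]
.61314926765226, 'fy': 473.61314926765226, 'cx': 256.35340114733526, 'cy': 190.04436961590315, 'R': array([[-0.8768, -0.4804, -0.0222],
       [-0.2472,  0.4898, -0.8361],
       [ 0.4125, -0.7276, -0.5482]]), 't': array([0.4753, 0.1959, 1.5509])} {'t': 1.35, 'q': array([ 1.1316,  0.1304,  1.4882,  0.    ,  1.523 , -0.0854]), 'dq': array([-0.0005, -0.0003,  0.0011,  0.0004,  0.0008, -0.0009]), 'joint_torque': array([ -0.0028, -55.9757, -49.205 ,   0.0766,   0.0228,   0.    ]), 'tool_pos': array([0.2078, 0.5628, 0.1838]), 'orientation': array([ 0.2775,  1.5529, -0.2776]), 'force': array([0.0349, 0.9294, 0.302 ]), 'wrist_torque': array([0.0128, 0.0084, 0.0202]), 'opening': 0.09300504445325372}
```

View pics/top0.png

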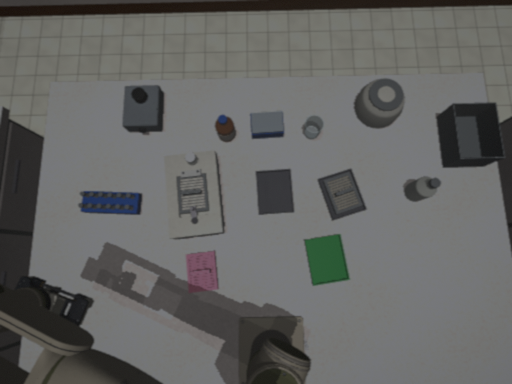

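```bash
sleep 1; ls pics
```

```text
side1.png
top0.png
top1.png
```

View pics/side1.png

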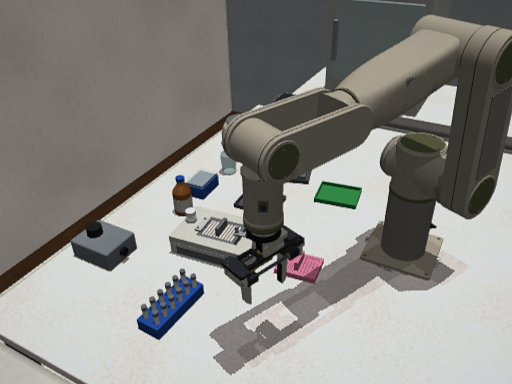

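Top picture candidates: for the filter, the grey one in the unit (192,193), the pink look-alike (201,270) and the used one in its tray (342,193). For the tray, the dark empty one (275,191), the green look-alike (326,259) and the used tray (342,194). I choose the filter at (192,193) and the tray at (275,191), and check both in a close crop.

Run:
```python
from h import *
im=cv2.imread("pics/top1.png")
a=im[140:250,150:235]; b=im[160:225,245:305]
g=lambda x:np.clip(255*(x/255.)**.7,0,255).astype(np.uint8)
A=cv2.resize(g(a),None,fx=5,fy=5,interpolation=cv2.INTER_CUBIC)
B=cv2.resize(g(b),None,fx=5,fy=5,interpolation=cv2.INTER_CUBIC)
o=np.zeros((550,425+300,3),np.uint8);o[:550,:425]=A;o[:325,425:]=B
cv2.imwrite("pics/crop1.png",o)
```

```text
(no output)
```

View pics/crop1.png

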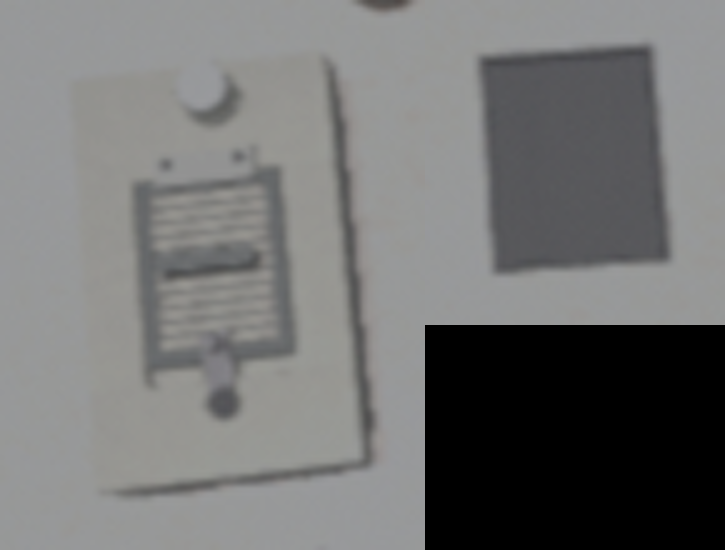

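The crop shows the grey filter under a lip, with the tab pointing toward it. The pin is near (194,220) and the tab end near (193,208). The dark empty tray has corners (256,172) and (293,212). Both choices hold.

Run:
```python
from h import *
from scipy.optimize import least_squares
def fit(px,half,z,n):
    P=np.array([ray("top",p,z)[:2] for p in px])
    L=np.array([[half[0],half[1]],[half[0],-half[1]],[-half[0],-half[1]],[-half[0],half[1]]])
    def f(v):
        c,s=np.cos(v[2]),np.sin(v[2]); return (L@np.array([[c,s],[-s,c]])+v[:2]-P).ravel()
    r=least_squares(f,[*P.mean(0),0]); print(n,r.x,np.degrees(r.x[2]),(f(r.x).reshape(-1,2)*1e3)); print(np.linalg.norm(P-np.roll(P,-1,0),axis=1)); return r.x
u=fit([(164.4,156),(215,151),(223.2,233),(170.6,238)],(.145,.09),.075,"unit")
t=fit([(256,171.6),(290.2,169.2),(293.6,212.4),(259.2,214.3)],(.079,.064),.018,"tray")
def W(v,p,z): c,s=np.cos(v[2]),np.sin(v[2]); return np.array([v[0]+c*p[0]-s*p[1],v[1]+s*p[0]+c*p[1],z])
for nm,p,z in [("pivot",(-.096,0),.075),("lip",(.058,0),.077),("peg0",(-.056,0),.107),("jar",(.1,0),.117),("rib",(.001,0),.104)]:
    w=W(u,p,z);print(nm,w,proj("top",w),proj("side",w))
im=cv2.imread("pics/top1.png");imt=cv2.imread("pics/side1.png")
for c,i in (("top",im),("side",imt)):
    reg=robot.regions_of(c,"unit") if c=="top" else []
    S=5 if c=="top" else 4
    o=cv2.resize(i,None,fx=S,fy=S,interpolation=cv2.INTER_CUBIC)
    def poly(v,hx,hy,z,ox=0,oy=0,col=(0,0,255)):
        pts=np.array([(proj(c,W(v,(ox+a*hx,oy+b*hy),z))+.5)*S for a,b in((1,1),(1,-1),(-1,-1),(-1,1))]);cv2.polylines(o,[pts.astype(int)],True,col,1)
    poly(u,.145,.09,.075);poly(u,.072,.052,.075,-.006,0,(0,255,0));poly(u,.006,.032,.104,.001,0,(255,0,0));poly(t,.079,.064,.018)
    for p,z in [((-.096,0),.075),((-.056,0),.107)]:
        q=(proj(c,W(u,p,z))+.5)*S;cv2.circle(o,tuple(q.astype(int)),4,(0,255,255),1)
    o=o[700:1240,750:1510] if c=="top" else o[800:1120,640:1280]
    cv2.imwrite(f"pics/ov_{c}.png",np.clip(255*(o/255.)**.7,0,255).astype(np.uint8))
```

```text
unit [0.5236 0.256  0.0993] 5.691795800209244 [[-0.8834 -0.6582]
 [ 2.3072 -1.4478]
 [ 1.4677 -0.0891]
 [-2.8915  2.1952]]
[0.1789 0.2893 0.1773 0.2883]
tray [ 0.5352 -0.0265  0.048 ] 2.750868677947133 [[ 0.3338  1.2713]
 [-0.0426 -1.6077]
 [ 0.671  -2.4699]
 [-0.9621  2.8063]]
[0.1251 0.1587 0.1227 0.1568]
pivot [0.428  0.2465 0.075 ] [195.4428 221.2308] [250.0332 236.5706]
lip [0.5813 0.2618 0.077 ] [191.8102 177.0793] [207.1547 225.2965]
peg0 [0.4678 0.2505 0.107 ] [192.6067 208.3366] [238.1959 225.7756]
jar [0.6231 0.2659 0.117 ] [188.4203 162.4377] [194.8337 212.722 ]
rib [0.5246 0.2561 0.104 ] [191.4704 191.7312] [222.1672 222.5669]
```

```bash
sleep 2
```

```text
(no output)
```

View pics/ov_top.png

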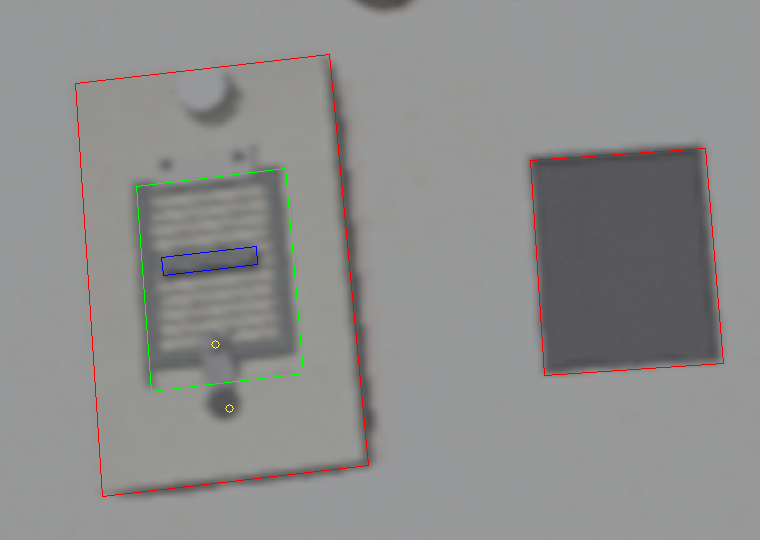

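View pics/ov_side.png

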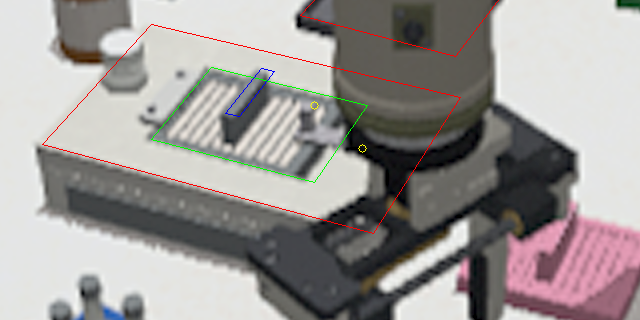

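Run:
```python
from h import *
i=cv2.imread("pics/side1.png")[195:270,160:265]
o=cv2.resize(i,None,fx=7,fy=7,interpolation=cv2.INTER_CUBIC)
cv2.imwrite("pics/sc.png",o)
```

```text
(no output)
```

View pics/sc.png

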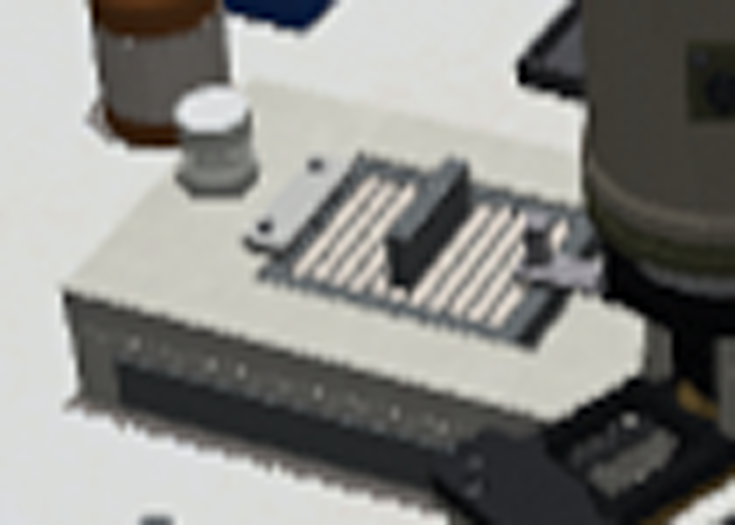

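Run:
```python
from h import *
from scipy.optimize import least_squares
S=[((.145,.09,.075),(65,288)),((.145,.09,0),(75,402)),((.001,0,.104),(428,201)),((.066,.052,.075),(262,272)),((.145,-.09,.075),(252,82)),((-.078,.052,.075),(540,348))]
S=[("side",l,(p[0]/7-.5+160,p[1]/7-.5+195)) for l,p in S]
T=[((.145,.09,.075),(164.4,156)),((.145,-.09,.075),(215,151)),((-.145,-.09,.075),(223.2,233)),((-.145,.09,.075),(170.6,238)),((.001,0,.104),(192.2,192))]
T=[("top",l,(p[0]-.5,p[1]-.5)) for l,p in T]
def W(v,p): c,s=np.cos(v[2]),np.sin(v[2]); return np.array([v[0]+c*p[0]-s*p[1],v[1]+s*p[0]+c*p[1],p[2]])
for nm,D in (("side",S),("top",T),("both",S+T)):
    f=lambda v:np.concatenate([proj(c,W(v,l))-p for c,l,p in D])
    r=least_squares(f,[.52,.26,.1],x_scale=[.01,.01,.1],loss="soft_l1");print(nm,r.x);print(f(r.x).reshape(-1,2).round(1).tolist())
```

```text
side [0.5293 0.256  0.1051]
[[-0.2, -0.3], [1.2, 1.3], [0.0, -1.1], [-1.0, 0.7], [0.2, -1.0], [-0.1, 0.2]]
top [0.5251 0.2572 0.0998]
[[0.3, 0.3], [0.6, -0.5], [0.2, -0.4], [-0.5, 0.9], [-0.6, -0.2]]
both [0.5269 0.2575 0.1003]
[[0.1, 0.0], [1.5, 1.6], [0.4, -0.7], [-0.7, 1.0], [0.7, -0.6], [0.2, 0.8], [0.3, -0.1], [0.5, -1.1], [0.1, -1.0], [-0.5, 0.4], [-0.6, -0.7]]
```

Run:
```python
from h import *
from scipy.spatial.transform import Rotation as Ro
s=robot.read_state();R=Ro.from_rotvec(s["orientation"]).as_matrix();print(R,s["t"])
u=(.5265,.2572,.101);c,sn=np.cos(u[2]),np.sin(u[2])
piv=np.array([u[0]-c*.096,u[1]-sn*.096]);print("piv",piv)
for c_,px,z in [("top",(192.9,206.5),.107),("top",(217/5+149.5,343/5+139.5),.107),("side",(236.1,226.2),.107)]:
    w=ray(c_,px,z)[:2];d=w-piv;print(c_,w,np.linalg.norm(d),np.arctan2(d[1],d[0])-u[2])
print(tri((192.9,207.3),(236.1,226.2)))
for d in robot.mark_of("side","tab_peg"):print(d)
```

```text
[[-0.      0.3465  0.9381]
 [ 0.      0.9381 -0.3465]
 [-1.      0.     -0.    ]] 1.4
piv [0.431  0.2475]
top [0.474  0.2496] 0.04302966131779635 -0.05231653202979243
top [0.4686 0.2495] 0.03767161417553006 -0.048415947808955584
side [0.4726 0.2554] 0.04239065990628242 0.08566092787891824
[0.4734 0.2511 0.1033]
```

Request:
play_rows(plan=[{"slide": [0.8, -0.95, 0], "roll": 0.3, "fingers": -0.1}, {"slide": [0.8, -0.95, 0], "roll": 0.3, "fingers": -0.1}, {"slide": [0.8, -0.95, 0], "roll": 0.3, "fingers": -0.1}, {"slide": [0.8, -0.95, 0], "roll": 0.3, "fingers": -0.1}, {"slide": [0.8, -0.95, 0], "roll": 0.3, "fingers": -0.1}, {"slide": [0.8, -0.95, 0], "roll": 0.3, "fingers": -0.1}, {"slide": [0.8, -0.95, 0], "roll": 0.3, "fingers": -0.1}, {"slide": [0.8, -0.95, 0], "roll": 0.3, "fingers": -0.1}, {"slide": [0.8, -0.95, -0.3], "roll": 0.3, "fingers": -0.1}, {"slide": [0.8, -0.95, -0.4], "roll": 0.3, "fingers": -0.1}, {"slide": [0.8, -0.95, -0.4], "roll": 0.3, "fingers": -0.1}, {"slide": [0, 0, 0], "roll": 0, "fingers": -0.1}], squeeze=20)

```text
t: 2.95
tool_pos: [0.4724, 0.2472, 0.1497]
orientation: [-0.083, 1.571, 0.081]
force: [0.4, 0.7, -0.9]
opening: 0.0418
```

Run:
```python
from h import *
from scipy.spatial.transform import Rotation as Ro
s=robot.read_state();y=Ro.from_rotvec(s["orientation"]).as_matrix()[:,1];print(s["t"],s["tool_pos"],np.degrees(np.arctan2(y[1],y[0])),s["opening"],s["q"])
o=[]
for c,(x0,y0) in (("side",(150,170)),("top",(140,140))):
    im=robot.read_camera(c);cv2.imwrite(f"pics/{c}2.png",im[:,:,::-1])
    o.append(cv2.resize(im[y0:y0+100,x0:x0+130,::-1],None,fx=3,fy=3,interpolation=cv2.INTER_CUBIC) if c=="top" else cv2.resize(im[y0:y0+100,x0:x0+130,::-1],None,fx=3,fy=3,interpolation=cv2.INTER_CUBIC))
cv2.imwrite("pics/a2.png",np.hstack(o))
```

```text
2.95 [0.4724 0.2472 0.1497] 95.96154771790803 0.04176263254897665 [ 0.3863 -0.03    1.7166 -0.0005  1.4569 -1.2884]
```

```bash
sleep 2
```

```text
(no output)
```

View pics/a2.png

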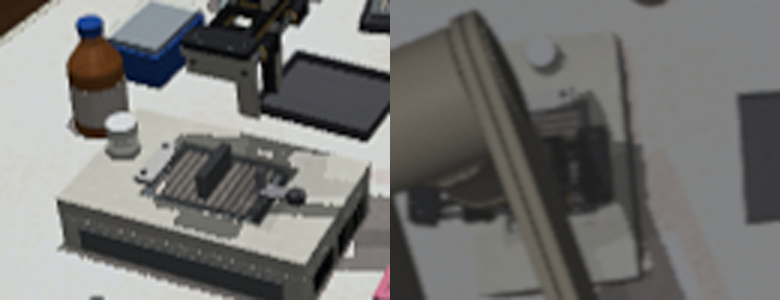

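Run:
```python
from h import *
im=cv2.imread("pics/side2.png")
s=robot.read_state()["tool_pos"]
for p,col in ((s,(0,0,255)),((.4715,.251,.107),(0,255,255)),((.431,.2475,.075),(0,255,0))):
    q=proj("side",p);print(q);cv2.circle(im,tuple((q+.5).astype(int)),1,col,-1)
cv2.imwrite("pics/a3.png",cv2.resize(im[130:280,150:350],None,fx=4,fy=4,interpolation=cv2.INTER_CUBIC))
print(proj("top",s))
```

```text
[236.6919 214.0959]
[237.116  225.5471]
[249.0658 236.4799]
[190.1798 205.3051]
```

View pics/a3.png

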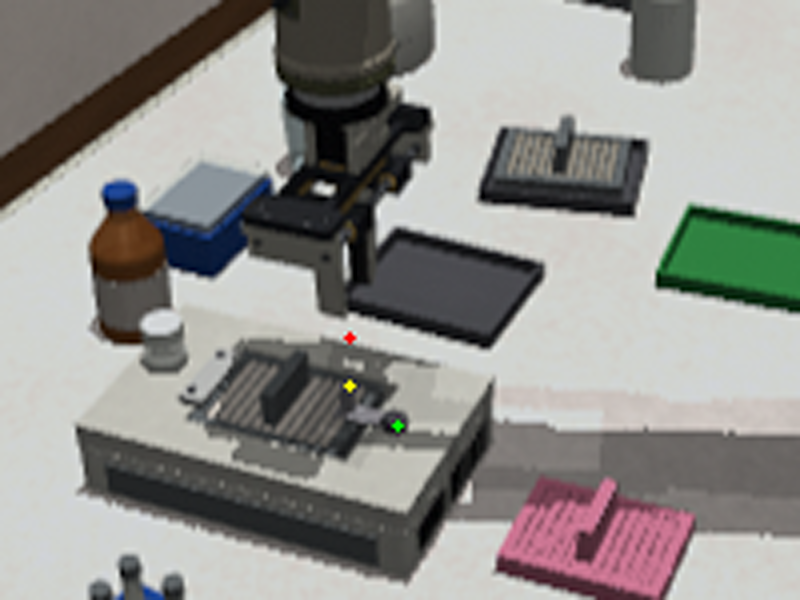

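Run:
```python
from h import *
im=cv2.imread("pics/side1.png")
q=proj("side",(.2078,.5628,.1838));print(q);cv2.circle(im,tuple((q+.5).astype(int)),1,(0,0,255),-1)
A=cv2.resize(im[210:310,200:320],None,fx=3,fy=3,interpolation=cv2.INTER_CUBIC)
im=cv2.imread("pics/top2.png")
for z in (.15,.25):
  q=proj("top",(.4724,.2472,z));cv2.circle(im,tuple((q+.5).astype(int)),1,(0,0,255),-1)
B=cv2.resize(im[140:240,130:240],None,fx=4,fy=4,interpolation=cv2.INTER_CUBIC)
B=np.clip(255*(B/255.)**.6,0,255).astype(np.uint8)
o=np.zeros((400,800,3),np.uint8);o[:300,:360]=A;o[:,360:]=B
cv2.imwrite("pics/a4.png",o)
```

```text
[264.1779 302.0733]
```

View pics/a4.png

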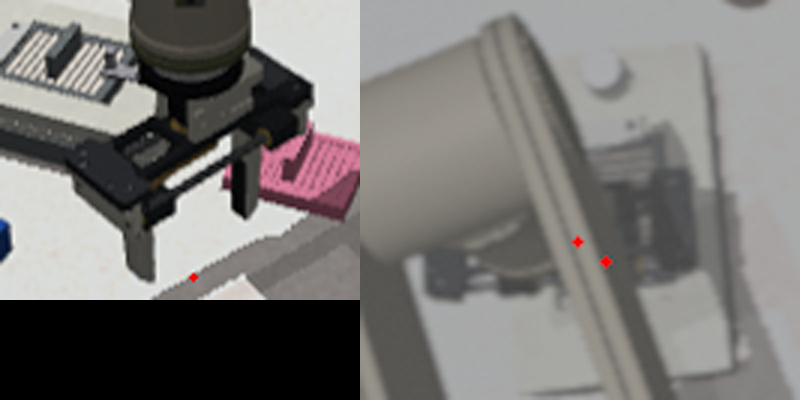

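Run:
```python
from h import *
im=cv2.imread("pics/top1.png")
o=cv2.resize(im[255:355,5:105],None,fx=6,fy=6,interpolation=cv2.INTER_CUBIC)
o=np.clip(255*(o/255.)**.5,0,255).astype(np.uint8)
for z,c in ((.1838,(0,0,255)),(.2138,(0,255,0)),(.27,(255,0,0))):
  for e in (-.0465,0,.0465):
    q=proj("top",(.2078+.3465*e,.5628+.938*e,z));print(z,e,q)
    p=(q+.5-[5,255])*6; cv2.circle(o,tuple(p.astype(int)),3,c,-1)
cv2.imwrite("pics/a5.png",o)
im=cv2.imread("pics/side1.png")
o=cv2.resize(im[200:320,200:320],None,fx=5,fy=5,interpolation=cv2.INTER_CUBIC)
for z,c in ((.1838,(0,0,255)),(.2138,(0,255,0)),(.27,(255,0,0))):
  for e in (-.0465,0,.0465):
    q=proj("side",(.2078+.3465*e,.5628+.938*e,z))
    p=(q+.5-[200,200])*5; cv2.circle(o,tuple(p.astype(int)),3,c,-1)
cv2.imwrite("pics/a6.png",o)
```

```text
0.1838 -0.0465 [ 94.4879 299.4422]
0.1838 0 [ 80.2421 294.0092]
0.1838 0.0465 [ 66.0922 288.6128]
0.2138 -0.0465 [ 89.4714 300.7419]
0.2138 0 [ 74.8246 295.1448]
0.2138 0.0465 [ 60.2793 289.5865]
0.27 -0.0465 [ 79.2313 303.3949]
0.27 0 [ 63.7694 297.4622]
0.27 0.0465 [ 48.4209 291.5729]
```

View pics/a5.png

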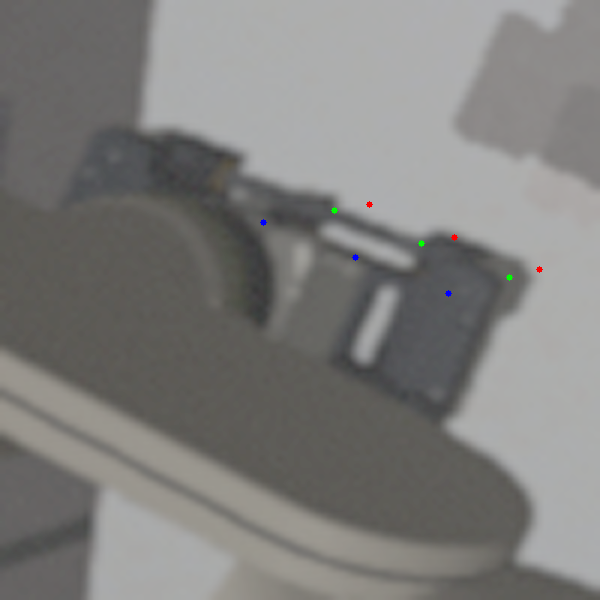

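View pics/a6.png

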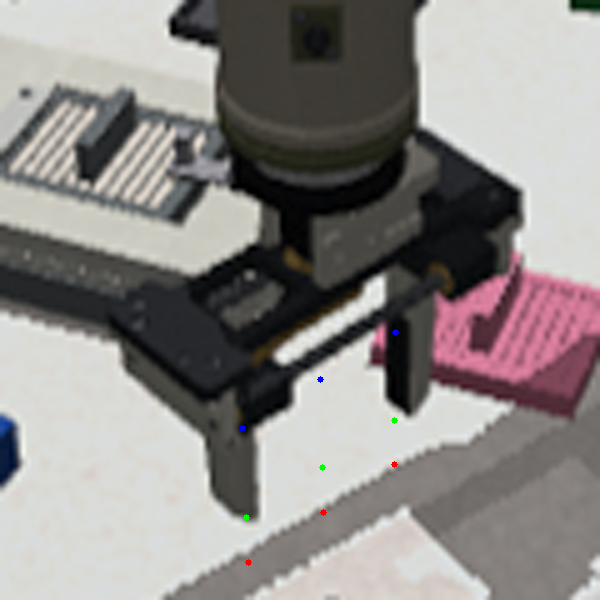

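The side picture shows the fingertips about 9–10 px (roughly 30 mm) above where the reported TCP projects. The unit itself fits within about 1 px. I'll go down in steps around the peg with the fingers apart, then look again.

Request:
play_rows(plan=[{"slide": [0, 0.1, -0.7], "roll": 0, "fingers": -0.1}, {"slide": [0, 0, -0.7], "roll": 0, "fingers": -0.1}, {"slide": [0, 0, 0], "roll": 0, "fingers": -0.1}])

```text
t: 3.42
tool_pos: [0.4701, 0.2529, 0.1077]
orientation: [-0.085, 1.572, 0.084]
force: [-0.3, 0.1, 0.0]
opening: 0.0417
```

```bash
cat > look.py <<'E'
import sys
from h import *
from scipy.spatial.transform import Rotation as Ro
def look(tag,box=(150,130,200,150),S=4,cam="side",pts=()):
    s=robot.read_state();y=Ro.from_rotvec(s["orientation"]).as_matrix()[:,1]
    print(s["t"],s["tool_pos"],"yaw",np.degrees(np.arctan2(y[1],y[0])),s["opening"],s["force"])
    im=robot.read_camera(cam)[:,:,::-1].copy();cv2.imwrite(f"pics/raw_{tag}.png",im)
    x,y0,w,h=box;o=cv2.resize(im[y0:y0+h,x:x+w],None,fx=S,fy=S,interpolation=cv2.INTER_CUBIC)
    for p,c in [(s["tool_pos"],(0,0,255))]+list(pts):
        q=(proj(cam,p)+.5-[x,y0])*S;cv2.circle(o,tuple(q.astype(int)),3,c,-1)
    cv2.imwrite(f"pics/{tag}.png",o)
E
python3 -c "
from look import *
look('b1',(170,150,140,110),5)"
```

```text
3.425 [0.4701 0.2529 0.1077] yaw 96.19286570918366 0.041738801449054445 [-0.3257  0.0903  0.0178]
```

```bash
sleep 2
```

```text
(no output)
```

View pics/b1.png

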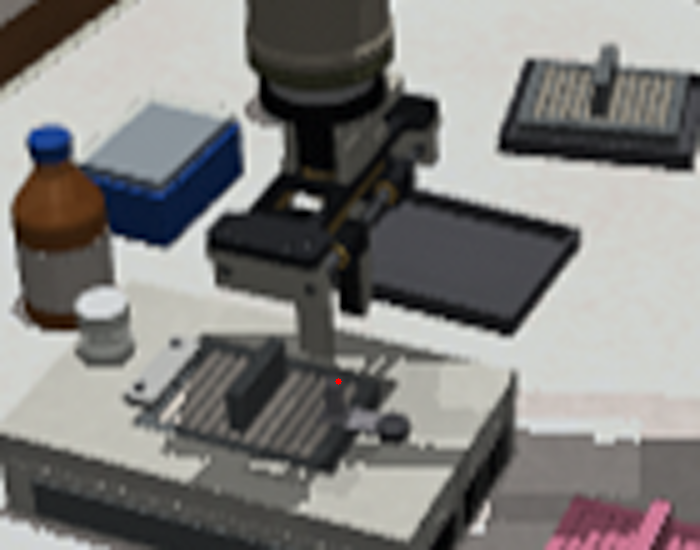

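The visible tips are near (320,365) and (355,312), still above the peg top at (335,382) while the TCP reads z=0.108. I'll go down to 0.09 and pinch lightly. A stop at about 12 mm would mean the peg is between the pads.

Request:
play_rows(plan=[{"slide": [0, 0, -0.3], "roll": 0, "fingers": -0.1}, {"slide": [0, 0, -0.3], "roll": 0, "fingers": -0.1}, {"slide": [0, 0, 0], "roll": 0, "fingers": -0.6}, {"slide": [0, 0, 0], "roll": 0, "fingers": -0.6}], squeeze=5)

```text
t: 3.98
tool_pos: [0.4719, 0.2523, 0.0909]
orientation: [-0.084, 1.569, 0.084]
force: [-0.3, 0.5, -0.1]
opening: 0.0265
```

```bash
python3 -c "
from look import *
look('b2',(190,170,110,90),6)"; sleep 1
```

```text
3.975 [0.4719 0.2523 0.0909] yaw 96.11945243821826 0.02648057309771639 [-0.319   0.4637 -0.1134]
```

```bash
sleep 2
```

```text
(no output)
```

View pics/b2.png

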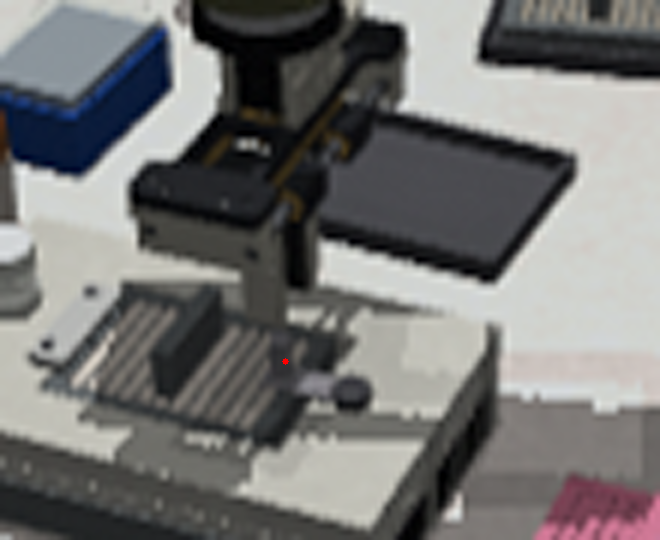

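```bash
python3 -c "
from plant import robot
print(robot.tcp_to_grasp,[a for a in dir(robot) if not a.startswith('_')])"
```

```text
0.0188 ['IKError', 'boxes_of', 'close_job', 'get_calibration', 'mark_of', 'read_camera', 'read_state', 'regions_of', 'tcp_to_grasp']
```

Request:
play_rows(plan=[{"slide": [0, 0, 0], "roll": 0, "fingers": -0.4}, {"slide": [0, 0, -0.3], "roll": 0, "fingers": -0.4}, {"slide": [0, 0, 0], "roll": 0, "fingers": -0.4}])

```text
t: 4.4
tool_pos: [0.4711, 0.252, 0.0806]
orientation: [-0.084, 1.571, 0.084]
force: [0.4, 0.0, -0.8]
opening: 0.0281
```

Request:
play_rows(plan=[{"slide": [0, 0, -0.2], "roll": 0, "fingers": -0.4}, {"slide": [0, 0, 0], "roll": 0, "fingers": -0.4}])

```text
t: 4.65
tool_pos: [0.4714, 0.2522, 0.0751]
orientation: [-0.084, 1.57, 0.084]
force: [-0.7, -0.1, -0.3]
opening: 0.0279
```

```bash
python3 -c "
from look import *
look('b3',(190,170,110,90),6)"; sleep 1
```

```text
4.65 [0.4714 0.2522 0.0751] yaw 96.1287694128146 0.027897015903878875 [-0.6982 -0.0846 -0.3209]
```

```bash
sleep 2
```

```text
(no output)
```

View pics/b3.png

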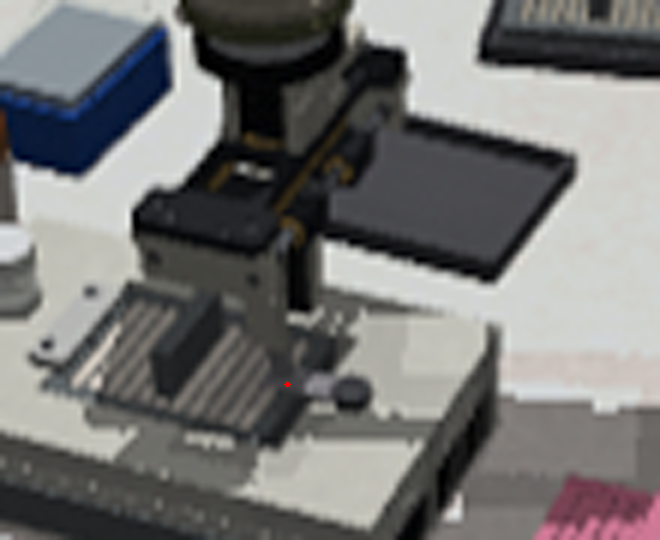

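Request:
play_rows(plan=[{"slide": [0, 0, -0.2], "roll": 0, "fingers": -0.4}, {"slide": [0, 0, -0.2], "roll": 0, "fingers": -0.4}, {"slide": [0, 0, 0], "roll": 0, "fingers": -0.9}, {"slide": [0, 0, 0], "roll": 0, "fingers": -0.9}, {"slide": [0, 0, 0], "roll": 0, "fingers": -0.9}], squeeze=4)

```text
t: 5.32
tool_pos: [0.4717, 0.2525, 0.0638]
orientation: [-0.084, 1.569, 0.084]
force: [-0.5, 0.8, -3.0]
opening: 0.0118
```

```bash
python3 -c "
from look import *
look('b4',(190,170,110,90),6)"; sleep 1
```

```text
5.325 [0.4717 0.2525 0.0638] yaw 96.13281236549645 0.011794405903074266 [-0.483   0.7863 -3.044 ]
```

```bash
sleep 2
```

```text
(no output)
```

View pics/b4.png

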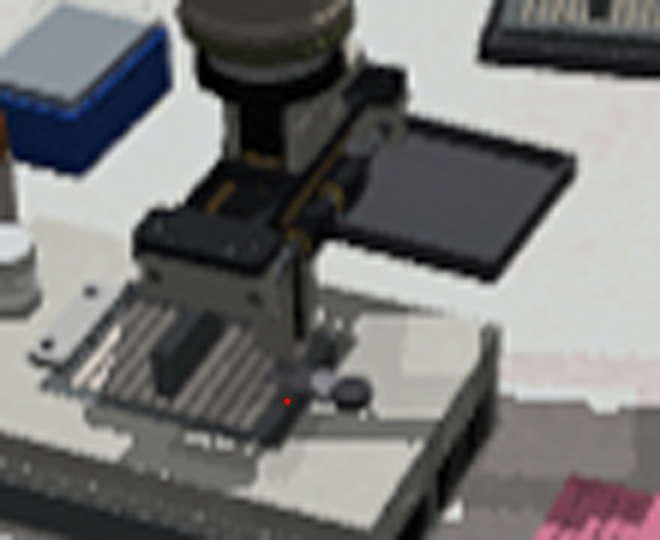

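The opening stopped at 11.8 mm, so the 12 mm peg is held. The real tips are therefore about 30 mm above the reported TCP, as the pictures showed. Next I work out the arc.

Run:
```python
import numpy as np
th=np.radians(7-7.75*np.arange(13));P=np.c_[.04*np.cos(th),.04*np.sin(th)]
print((np.diff(P,axis=0)/.03).round(3).tolist(), (P[-1]-P[0]))
```

```text
[[0.01, -0.18], [-0.015, -0.18], [-0.039, -0.176], [-0.062, -0.169], [-0.084, -0.159], [-0.105, -0.146], [-0.124, -0.131], [-0.14, -0.113], [-0.154, -0.093], [-0.165, -0.071], [-0.174, -0.049], [-0.179, -0.025]] [-0.03691159 -0.04477734]
```

Request:
play_rows(plan=[{"slide": [0.01, -0.18, 0], "roll": -0.97, "fingers": -0.9}, {"slide": [-0.015, -0.18, 0], "roll": -0.97, "fingers": -0.9}, {"slide": [-0.04, -0.175, 0], "roll": -0.97, "fingers": -0.9}, {"slide": [-0.06, -0.17, 0], "roll": -0.97, "fingers": -0.9}, {"slide": [-0.085, -0.16, 0], "roll": -0.97, "fingers": -0.9}, {"slide": [-0.105, -0.145, 0], "roll": -0.97, "fingers": -0.9}, {"slide": [-0.125, -0.13, 0], "roll": -0.97, "fingers": -0.9}, {"slide": [-0.14, -0.115, 0], "roll": -0.97, "fingers": -0.9}, {"slide": [-0.155, -0.095, 0], "roll": -0.97, "fingers": -0.9}, {"slide": [-0.165, -0.07, 0], "roll": -0.97, "fingers": -0.9}, {"slide": [-0.175, -0.05, 0], "roll": -0.97, "fingers": -0.9}, {"slide": [-0.18, -0.025, 0], "roll": -0.97, "fingers": -0.9}, {"slide": [0, 0, 0], "roll": 0, "fingers": -0.9}])

```text
t: 7.0
tool_pos: [0.4345, 0.2081, 0.064]
orientation: [1.17, 1.235, -1.169]
force: [-1.3, 5.7, -1.4]
opening: 0.0117
```

```bash
python3 -c "
from look import *
look('b5',(190,170,110,90),6)"; sleep 1
```

```text
7.0 [0.4345 0.2081 0.064 ] yaw 3.0677908214118377 0.011661565671369854 [-1.3291  5.6733 -1.3832]
```

```bash
sleep 2
```

```text
(no output)
```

View pics/b5.png

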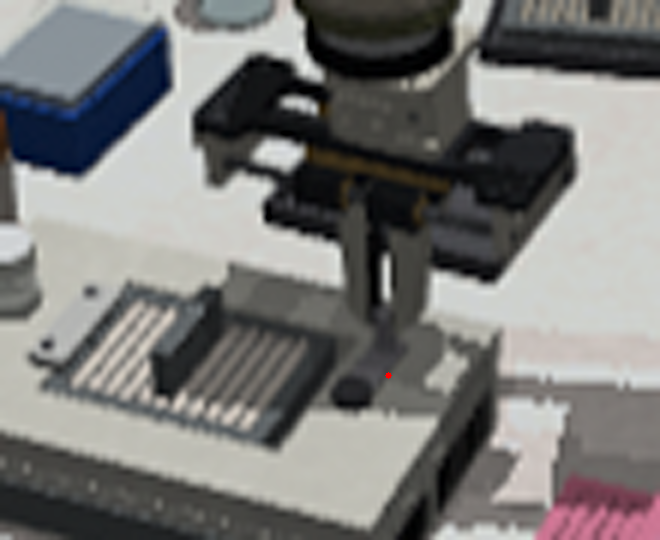

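The tab now lies across, pointing to −y, with the peg at about (380,320) still held; the filter is clear of it. I release, rise and move over the rib.

Request:
play_rows(plan=[{"slide": [0, 0, 0], "roll": 0, "fingers": -0.2}, {"slide": [0, 0, 0], "roll": 0, "fingers": 0}, {"slide": [0, 0, 0.7], "roll": 0, "fingers": 0.1}, {"slide": [0, 0, 0.7], "roll": 0, "fingers": 0.1}, {"slide": [0.78, 0.41, 0], "roll": 0.1, "fingers": 0.1}, {"slide": [0.78, 0.41, 0], "roll": 0.1, "fingers": 0.1}, {"slide": [0.78, 0.41, 0], "roll": 0.1, "fingers": 0.1}, {"slide": [0.78, 0.42, 0], "roll": 0.05, "fingers": 0.1}, {"slide": [0, 0, 0], "roll": 0, "fingers": 0.1}], squeeze=25)

```text
t: 8.18
tool_pos: [0.5295, 0.2571, 0.1056]
orientation: [1.133, 1.255, -1.134]
force: [-0.4, -0.6, -0.7]
opening: 0.0516
```

```bash
python3 -c "
from look import *
look('b6',(170,150,140,110),5,pts=[((.528,.2578,.104),(0,255,255)),((.431,.2475,.075),(0,255,0))])"; sleep 1
```

```text
8.175 [0.5295 0.2571 0.1056] yaw 5.850695318169506 0.05161539269772036 [-0.3819 -0.5589 -0.6545]
```

```bash
sleep 2
```

```text
(no output)
```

View pics/b6.png

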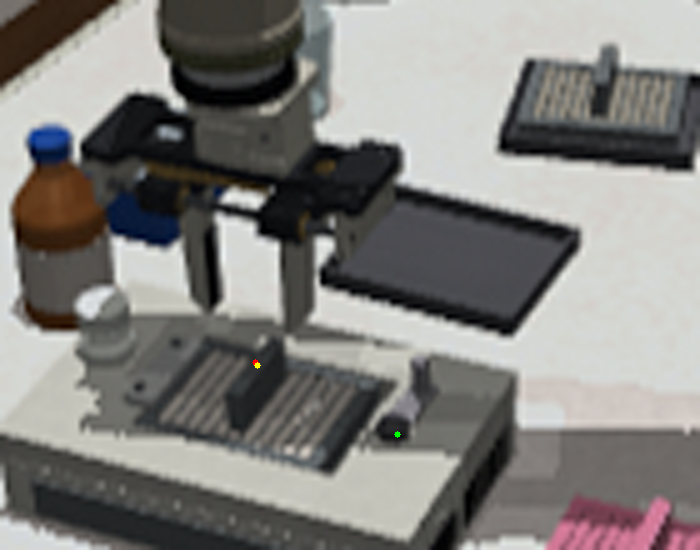

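The rib top at (255,365) lies between the open tips at (208,308) and (297,328), and the peg stands aside at (420,365). I go down over the rib and close.

Request:
play_rows(plan=[{"slide": [-0.03, 0, -0.7], "roll": 0, "fingers": 0.1}, {"slide": [0, 0, -0.7], "roll": 0, "fingers": 0.1}, {"slide": [0, 0, -0.4], "roll": 0, "fingers": 0.1}, {"slide": [0, 0, 0], "roll": 0, "fingers": 0.1}])

```text
t: 8.72
tool_pos: [0.5264, 0.2564, 0.051]
orientation: [1.133, 1.256, -1.136]
force: [0.8, 0.1, 1.0]
opening: 0.0511
```

```bash
python3 -c "
from look import *
look('b7',(190,170,110,90),6)"; sleep 1
```

```text
8.725 [0.5264 0.2564 0.051 ] yaw 5.812433652081305 0.051050592504897914 [0.8187 0.1311 0.9738]
```

```bash
sleep 2
```

```text
(no output)
```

View pics/b7.png

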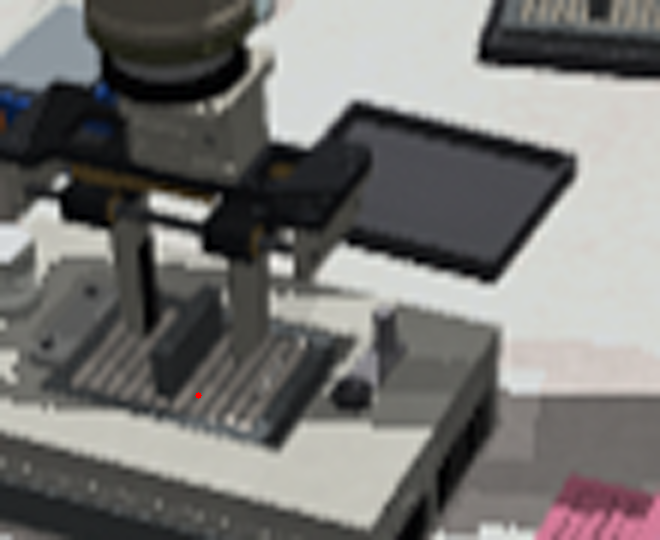

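The tips straddle the rib just above the pleats, with no contact force. Closing.

Request:
play_rows(plan=[{"slide": [0, 0, 0], "roll": 0, "fingers": -1}, {"slide": [0, 0, 0], "roll": 0, "fingers": -1}, {"slide": [0, 0, 0], "roll": 0, "fingers": -1}, {"slide": [0, 0, 0], "roll": 0, "fingers": -1}, {"slide": [0, 0, 0], "roll": 0, "fingers": -1}], squeeze=30)

```text
t: 9.4
tool_pos: [0.5276, 0.257, 0.052]
orientation: [1.134, 1.255, -1.134]
force: [0.6, -0.1, 0.3]
opening: 0.0121
```

Request:
play_rows(plan=[{"slide": [-0.11, -0.011, 0], "roll": 0, "fingers": -1}, {"slide": [-0.11, -0.011, 0], "roll": 0, "fingers": -1}, {"slide": [-0.11, -0.011, 0], "roll": 0, "fingers": -1}, {"slide": [0, 0, 0], "roll": 0, "fingers": -1}])

```text
t: 9.9
tool_pos: [0.5171, 0.256, 0.052]
orientation: [1.134, 1.256, -1.134]
force: [-0.9, -0.8, 2.1]
opening: 0.0122
```

```bash
python3 -c "
from look import *
look('b8',(190,170,110,90),6)"; sleep 1
```

```text
9.9 [0.5171 0.256  0.052 ] yaw 5.819939490234 0.012196919429842702 [-0.8886 -0.7971  2.0517]
```

```bash
sleep 2
```

```text
(no output)
```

View pics/b8.png

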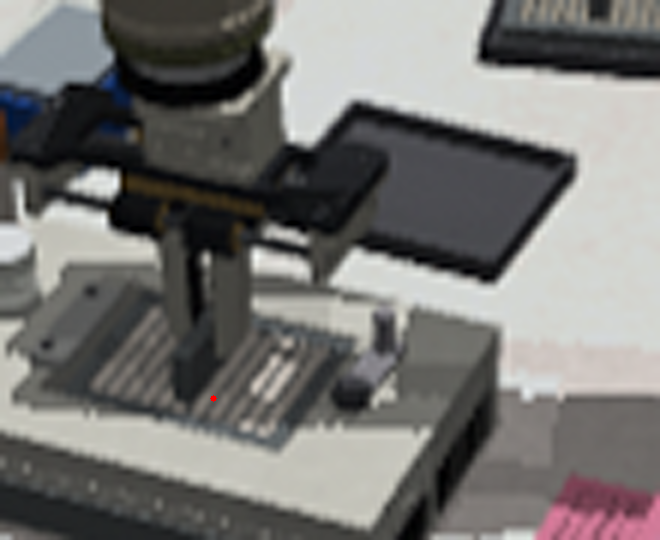

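The filter slid 10.5 mm with the rib held: a gap has opened at the lip and the near edge has moved toward the tab. Now straight up.

Request:
play_rows(plan=[{"slide": [0, 0, 0.2], "roll": 0, "fingers": -1}, {"slide": [0, 0, 0.2], "roll": 0, "fingers": -1}, {"slide": [0, 0, 0.3], "roll": 0, "fingers": -1}])

```text
t: 10.32
tool_pos: [0.5173, 0.2559, 0.073]
orientation: [1.134, 1.256, -1.135]
force: [-0.8, 0.9, -1.9]
opening: 0.0116
```

Request:
play_rows(plan=[{"slide": [0, 0, 0.6], "roll": 0, "fingers": -1}, {"slide": [0, 0, 0.8], "roll": 0, "fingers": -1}, {"slide": [0, 0, 0.8], "roll": 0, "fingers": -1}, {"slide": [0, 0, 0.3], "roll": 0, "fingers": -1}, {"slide": [0, 0, 0], "roll": 0, "fingers": -1}])

```text
t: 10.95
tool_pos: [0.5182, 0.2563, 0.1489]
orientation: [1.136, 1.255, -1.133]
force: [0.6, 1.2, -1.9]
opening: 0.0117
```

```bash
python3 -c "
from look import *
look('b9',(170,150,140,110),5)"; sleep 1
```

```text
10.95 [0.5182 0.2563 0.1489] yaw 5.806892426519231 0.011684040969523546 [ 0.5612  1.1689 -1.9291]
```

```bash
sleep 2
```

```text
(no output)
```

View pics/b9.png

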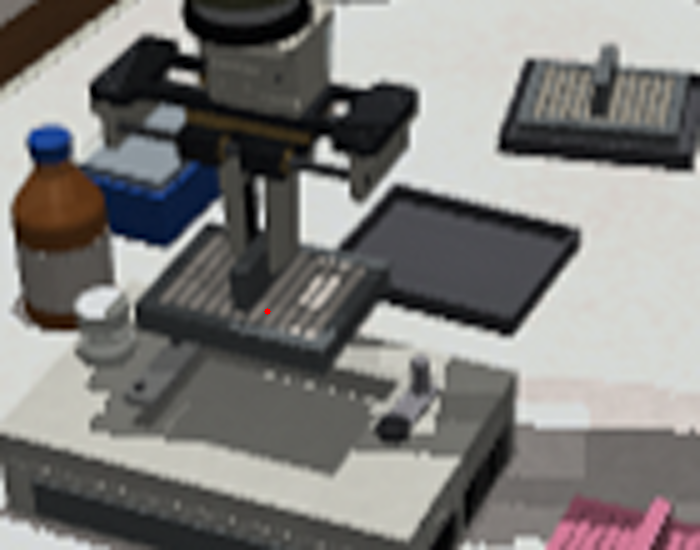

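The filter hangs level, clear of the unit, with the lip and jar undisturbed. Next I check the tray pose with both cameras.

Run:
```python
from h import *
from scipy.optimize import least_squares
a,b=.079,.064
T=[("top",(a,b,.018),(255.5,171.1)),("top",(a,-b,.018),(289.7,168.7)),("top",(-a,-b,.018),(293.1,211.9)),("top",(-a,b,.018),(258.7,213.8))]
S=[("side",(a,-b,.018),(249.5,186.7)),("side",(-a,-b,.018),(285.7,195.7)),("side",(-a,b,.018),(272.3,214.5))]
def W(v,p): c,s=np.cos(v[2]),np.sin(v[2]); return np.array([v[0]+c*p[0]-s*p[1],v[1]+s*p[0]+c*p[1],p[2]])
for nm,D in (("side",S),("top",T),("both",S+T)):
    f=lambda v:np.concatenate([proj(c,W(v,l))-p for c,l,p in D])
    r=least_squares(f,[.535,-.026,.05],x_scale=[.01,.01,.1]);print(nm,r.x);print(f(r.x).reshape(-1,2).round(1).tolist())
im=robot.read_camera("top");cv2.imwrite("pics/top9.png",im[:,:,::-1])
g=(im/255.)**.5*255
cv2.imwrite("pics/top9c.png",cv2.resize(g[120:250,130:310,::-1].astype(np.uint8),None,fx=4,fy=4,interpolation=cv2.INTER_CUBIC))
print(robot.mark_of("top","tray")[:3])
```

```text
side [ 0.5378 -0.0226  0.0437]
[[-0.4, 0.0], [0.5, 0.3], [-0.1, -0.3]]
top [ 0.5371 -0.0248  0.0482]
[[-0.3, -0.1], [0.4, 0.0], [0.7, -0.2], [-0.8, 0.3]]
both [ 0.5376 -0.0242  0.0463]
[[-0.2, -0.1], [0.7, 0.1], [0.2, -0.6], [-0.5, -0.2], [0.3, -0.1], [0.5, -0.3], [-1.0, 0.1]]
[{'point': [325.4, 259.7], 'p': 0.86}, {'point': [273.9, 189.7], 'p': 0.65}, {'point': [313.8, 128.3], 'p': 0.28}]
```

```bash
sleep 2
```

```text
(no output)
```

View pics/top9c.png

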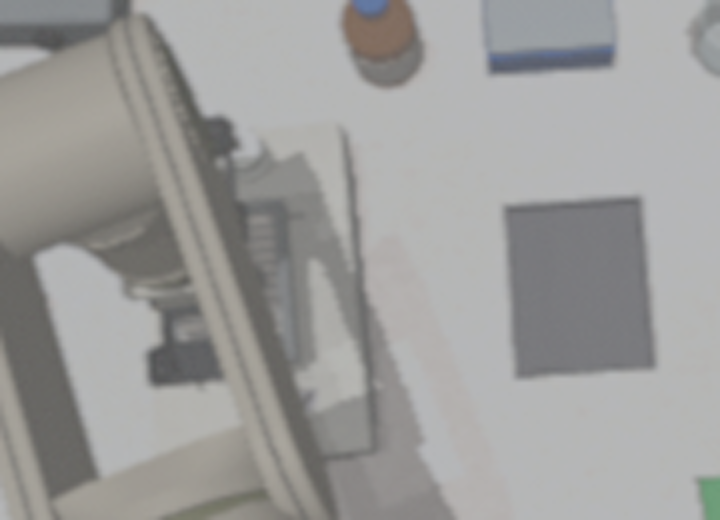

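Request:
play_rows(plan=[{"slide": [0.05, -0.4, 0], "roll": -0.03, "fingers": -1}, {"slide": [0.05, -0.7, 0], "roll": -0.03, "fingers": -1}, {"slide": [0.05, -0.85, 0], "roll": -0.03, "fingers": -1}, {"slide": [0.05, -0.85, 0], "roll": -0.03, "fingers": -1}, {"slide": [0.05, -0.85, 0], "roll": -0.03, "fingers": -1}, {"slide": [0.05, -0.85, 0], "roll": -0.03, "fingers": -1}, {"slide": [0.05, -0.85, 0], "roll": -0.03, "fingers": -1}, {"slide": [0.05, -0.85, 0], "roll": -0.03, "fingers": -1}, {"slide": [0.05, -0.85, 0], "roll": -0.03, "fingers": -1}, {"slide": [0.05, -0.85, -0.3], "roll": -0.03, "fingers": -1}, {"slide": [0.05, -0.7, -0.6], "roll": -0.03, "fingers": -1}, {"slide": [0.05, -0.5, -0.6], "roll": -0.03, "fingers": -1}, {"slide": [0.04, -0.25, -0.5], "roll": -0.03, "fingers": -1}, {"slide": [0, 0, -0.3], "roll": 0, "fingers": -1}, {"slide": [0, 0, 0], "roll": 0, "fingers": -1}])

```text
t: 12.98
tool_pos: [0.5361, -0.0239, 0.0779]
orientation: [1.174, 1.233, -1.175]
force: [-0.8, 0.1, -2.7]
opening: 0.0121
```

```bash
python3 - <<'E'
from look import *
look('c1',(200,130,130,100),6)
im=robot.read_camera("top");g=(im/255.)**.5*255
cv2.imwrite("pics/c1t.png",cv2.resize(g[140:250,220:320,::-1].astype(np.uint8),None,fx=5,fy=5,interpolation=cv2.INTER_CUBIC))
E
sleep 1
```

```text
12.975 [ 0.5361 -0.0239  0.0779] yaw 2.716414745153728 0.012079076386448388 [-0.8063  0.0823 -2.7019]
```

```bash
sleep 2
```

```text
(no output)
```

View pics/c1.png

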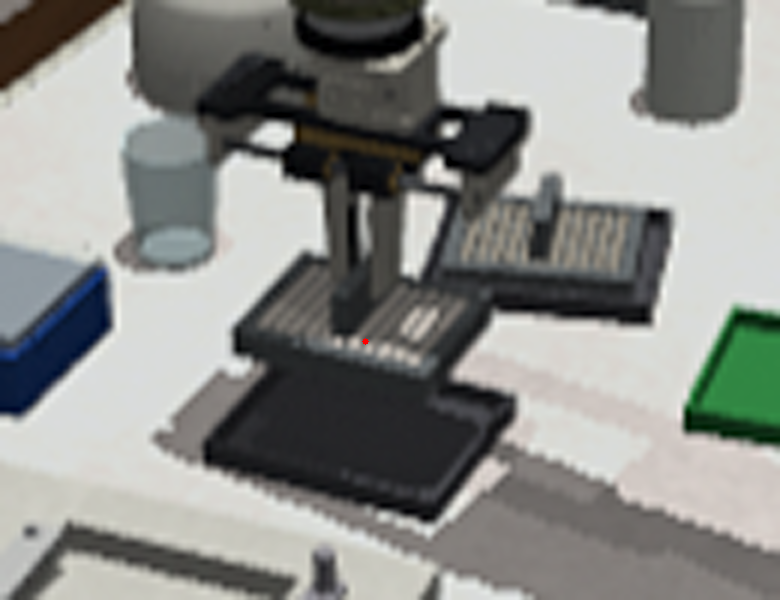

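View pics/c1t.png

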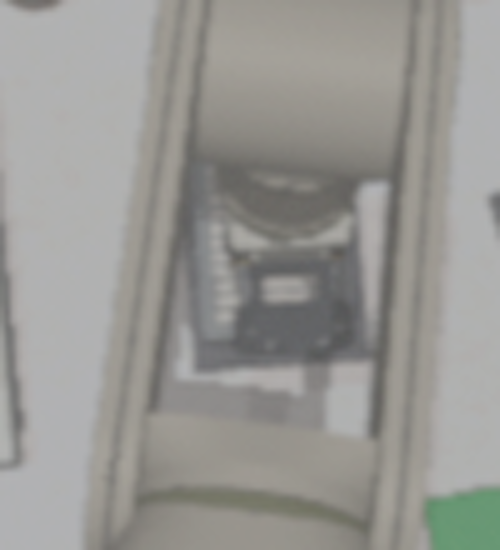

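The filter is above the dark tray, level. I check the overlay of the predicted filter outline and the tray.

Run:
```python
from h import *
im=cv2.imread("pics/raw_c1.png");S=6
o=cv2.resize(im[130:230,200:330],None,fx=S,fy=S,interpolation=cv2.INTER_CUBIC)
def poly(v,hx,hy,z,col):
    c,s=np.cos(v[2]),np.sin(v[2])
    p=[(proj("side",(v[0]+c*a*hx-s*b*hy,v[1]+s*a*hx+c*b*hy,z))+.5-[200,130])*S for a,b in((1,1),(1,-1),(-1,-1),(-1,1))]
    cv2.polylines(o,[np.array(p).astype(int)],True,col,1)
poly((.5361,-.0239,.0474),.065,.05,.080,(0,0,255));poly((.5361,-.0239,.0474),.065,.05,.100,(0,255,255))
poly((.5374,-.0242,.047),.079,.064,.018,(0,255,0));poly((.5374,-.0242,.047),.075,.06,.004,(255,128,0))
cv2.imwrite("pics/c1o.png",o)
```

```text
(no output)
```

View pics/c1o.png

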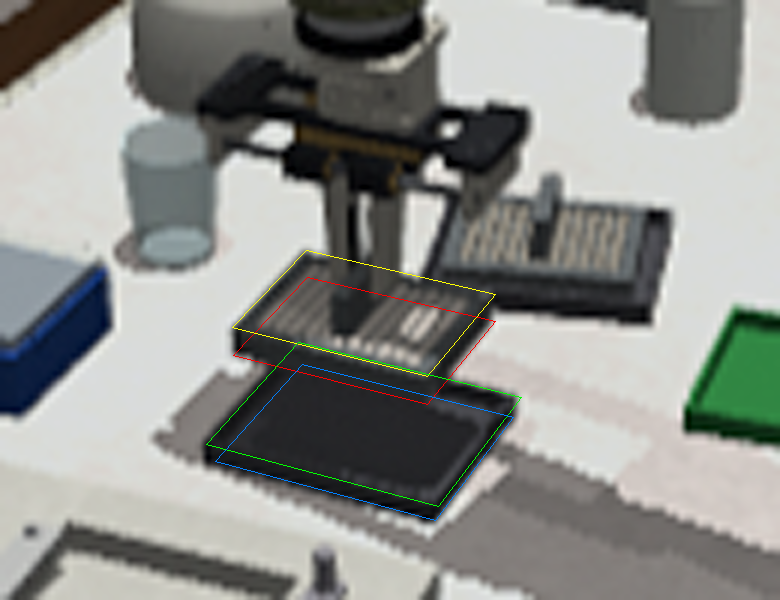

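The outlines match within about 1 px. The filter will sit inside the tray walls with about 9 mm to spare. I lower it, then slow down for contact.

Request:
play_rows(plan=[{"slide": [0.04, 0, -0.4], "roll": 0, "fingers": -1}, {"slide": [0, 0, -0.5], "roll": 0, "fingers": -1}, {"slide": [0, 0, -0.5], "roll": 0, "fingers": -1}, {"slide": [0, 0, -0.4], "roll": 0, "fingers": -1}, {"slide": [0, 0, -0.3], "roll": 0, "fingers": -1}, {"slide": [0, 0, 0], "roll": 0, "fingers": -1}])

```text
t: 13.82
tool_pos: [0.5372, -0.0244, 0.0148]
orientation: [1.174, 1.232, -1.176]
force: [-0.8, -0.5, -1.5]
opening: 0.0117
```

```bash
python3 -c "
from look import *
look('c2',(210,150,110,85),7)"; sleep 1
```

```text
13.825 [ 0.5372 -0.0244  0.0148] yaw 2.6880995562139205 0.011722246767105336 [-0.7638 -0.4913 -1.4839]
```

```bash
sleep 2
```

```text
(no output)
```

View pics/c2.png

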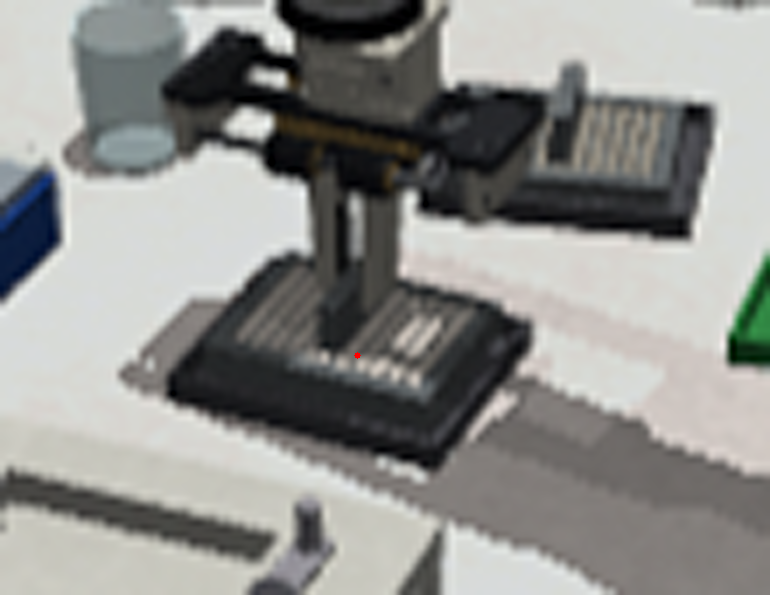

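The filter is centred over the tray, just entering it. Lowering in small steps.

Request:
play_rows(plan=[{"slide": [0, 0, -0.15], "roll": 0, "fingers": -1}, {"slide": [0, 0, -0.1], "roll": 0, "fingers": -1}, {"slide": [0, 0, 0], "roll": 0, "fingers": -1}, {"slide": [0, 0, 0], "roll": 0, "fingers": -1}])

```text
t: 14.38
tool_pos: [0.5381, -0.0245, 0.0085]
orientation: [1.175, 1.231, -1.174]
force: [-0.0, -0.5, -2.6]
opening: 0.0115
```

Request:
play_rows(plan=[{"slide": [0, 0, -0.07], "roll": 0, "fingers": -1}, {"slide": [0, 0, 0], "roll": 0, "fingers": -1}, {"slide": [0, 0, 0], "roll": 0, "fingers": -1}])

```text
t: 14.75
tool_pos: [0.538, -0.0245, 0.0062]
orientation: [1.175, 1.231, -1.175]
force: [-0.1, -0.8, -1.0]
opening: 0.0116
```

Request:
play_rows(plan=[{"slide": [0, 0, -0.05], "roll": 0, "fingers": -1}, {"slide": [0, 0, 0], "roll": 0, "fingers": -1}, {"slide": [0, 0, 0], "roll": 0, "fingers": -1}])

```text
t: 15.12
tool_pos: [0.538, -0.0245, 0.0047]
orientation: [1.175, 1.231, -1.175]
force: [-0.3, 1.4, -2.0]
opening: 0.012
```

Request:
play_rows(plan=[{"slide": [0, 0, -0.05], "roll": 0, "fingers": -1}, {"slide": [0, 0, 0], "roll": 0, "fingers": -1}, {"slide": [0, 0, 0], "roll": 0, "fingers": -1}])

```text
t: 15.5
tool_pos: [0.538, -0.0245, 0.0032]
orientation: [1.175, 1.231, -1.175]
force: [0.2, 0.2, -1.8]
opening: 0.0119
```

Request:
play_rows(plan=[{"slide": [0, 0, -0.04], "roll": 0, "fingers": -1}, {"slide": [0, 0, 0], "roll": 0, "fingers": -1}, {"slide": [0, 0, 0], "roll": 0, "fingers": -1}])

```text
t: 15.88
tool_pos: [0.538, -0.0245, 0.002]
orientation: [1.175, 1.231, -1.175]
force: [-0.6, -0.5, -2.4]
opening: 0.0116
```

Request:
play_rows(plan=[{"slide": [0, 0, -0.04], "roll": 0, "fingers": -1}, {"slide": [0, 0, 0], "roll": 0, "fingers": -1}, {"slide": [0, 0, 0], "roll": 0, "fingers": -1}])

```text
t: 16.25
tool_pos: [0.5382, -0.0245, 0.0019]
orientation: [1.175, 1.231, -1.174]
force: [-5.0, 1.1, 8.2]
opening: 0.0117
```

Request:
play_rows(plan=[{"slide": [0, 0, -0.03], "roll": 0, "fingers": -1}, {"slide": [0, 0, 0], "roll": 0, "fingers": -1}, {"slide": [0, 0, 0], "roll": 0, "fingers": -1}])

```text
t: 16.62
tool_pos: [0.5383, -0.0245, 0.0019]
orientation: [1.175, 1.231, -1.174]
force: [-8.9, -0.2, 15.4]
opening: 0.0119
```

The filter has touched down (15 N up). I ease off the pressure, then open.

Request:
play_rows(plan=[{"slide": [0, 0, 0.05], "roll": 0, "fingers": -1}, {"slide": [0, 0, 0], "roll": 0, "fingers": -1}, {"slide": [0, 0, 0], "roll": 0, "fingers": -0.6}, {"slide": [0, 0, 0], "roll": 0, "fingers": -0.4}, {"slide": [0, 0, 0], "roll": 0, "fingers": -0.1}, {"slide": [0, 0, 0], "roll": 0, "fingers": 0}])

```text
t: 17.38
tool_pos: [0.5379, -0.0245, 0.0013]
orientation: [1.174, 1.231, -1.175]
force: [-0.1, 0.1, -0.5]
opening: 0.0426
```

Request:
play_rows(plan=[{"slide": [0, 0, 0.2], "roll": 0, "fingers": 0}, {"slide": [0, 0, 0.5], "roll": 0, "fingers": 0}, {"slide": [0, 0, 0.8], "roll": 0, "fingers": 0}, {"slide": [0, 0, 1], "roll": 0, "fingers": 0}, {"slide": [0, 0, 1], "roll": 0, "fingers": 0}, {"slide": [0, 0, 1], "roll": 0, "fingers": 0}, {"slide": [-1, 0, 0.5], "roll": 0, "fingers": 0}, {"slide": [-1, 0, 0.5], "roll": 0, "fingers": 0}, {"slide": [-1, 0, 0], "roll": 0, "fingers": 0}, {"slide": [-1, 0, 0], "roll": 0, "fingers": 0}, {"slide": [0, 0, 0], "roll": 0, "fingers": 0}])

```text
t: 18.75
tool_pos: [0.4174, -0.0245, 0.1678]
orientation: [1.175, 1.229, -1.173]
force: [-0.7, -0.6, 0.9]
opening: 0.0465
```

```bash
python3 - <<'E'
from look import *
look('d1',(150,130,190,145),4)
im=robot.read_camera("top");g=(im/255.)**.6*255
cv2.imwrite("pics/d1t.png",cv2.resize(g[110:270,140:370,::-1].astype(np.uint8),None,fx=3,fy=3,interpolation=cv2.INTER_CUBIC))
E
sleep 1
```

```text
18.75 [ 0.4174 -0.0245  0.1678] yaw 2.673936150072208 0.04645302667667687 [-0.7109 -0.6371  0.8991]
```

```bash
sleep 2
```

```text
(no output)
```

View pics/d1.png

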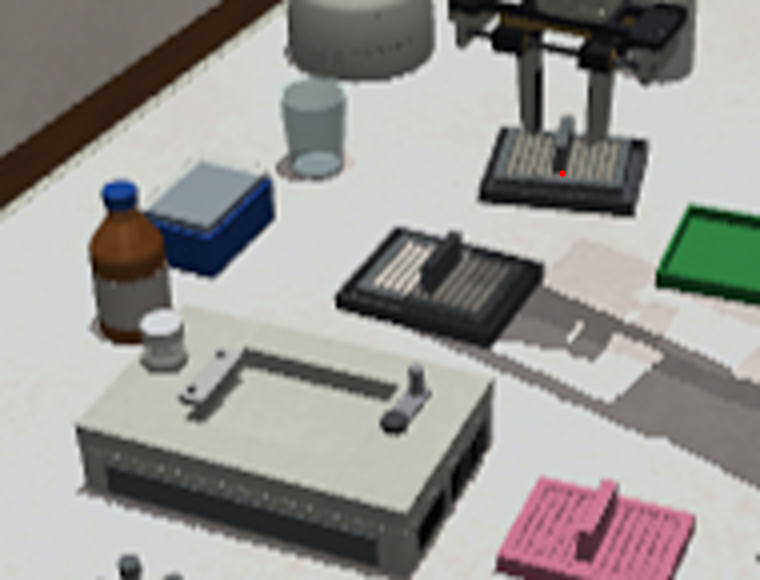

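View pics/d1t.png

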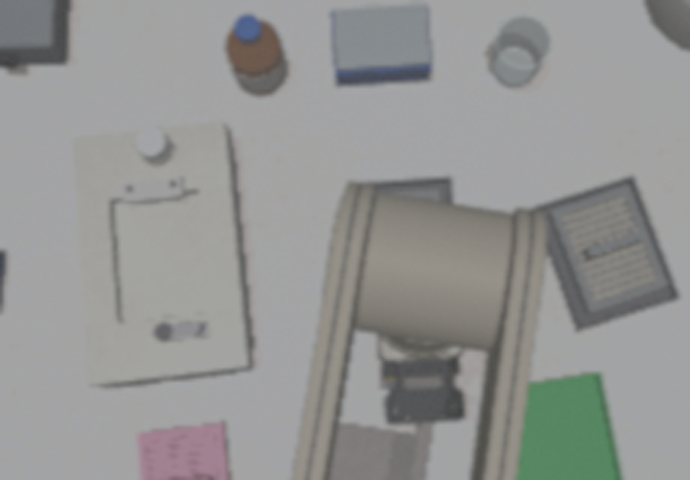

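The filter lies flat, rib up, inside the dark tray (side view around (440,285)). The recess is empty and the tab lies along unit −y. Jar, bottles and used filter are where they were, and the gripper is clear. I hand in.

```bash
python3 -c "
from plant import robot
print(robot.close_job(), robot.read_state()['t'])"
```

```text
the job is handed in; nothing more can be done
the job is handed in; nothing more can be done
```

I swung the tab a quarter turn towards unit −y and drew the filter 10.5 mm towards it. I then lifted the filter straight up, laid it in the dark empty tray, opened the fingers and backed away. The job was handed in after about 19 s.

**Last checks:** the final pictures show the filter flat and rib up inside the tray walls, though the arm hid most of it from the top camera. They also show the tab lying across the unit (judged by eye), the recess empty, and the used filter, jar and the bystanders in view unmoved. The gripper was clear in the air. It felt no contact until touchdown, where it pressed with about 15 N; I eased that off before letting go.

**One disagreement:** the fingertips showed about 30–35 mm higher in the pictures than the reported TCP. I went by the pictures and confirmed it by pinching the peg, which stopped the fingers at its 12 mm width with the reported TCP already below deck level. The heights for the grasp and the placing were set from that. Horizontal positions agreed to within a few mm.

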